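# Load the jar under the pump dispenser and work the pump

## Task

Slide the tray with the open jar and its cork into the dispensing station's channel until it is fully home against the end stop, keeping the jar upright and both pieces in their places on the tray. Then, with a gentle push, press the bottle's sprung pump head all the way down and let it spring fully back up, leaving the tray home. Do not press the pump before the tray is home, and leave the corked jars where they stand.

Things in the scene. Friction and masses are not known exactly. Their poses are not given: they have to be found in the camera images.
- tray: Plain steel tray, 150 mm long (its x), 110 mm wide (y), walls 18 mm high, floor 4 mm thick; origin at the centre of its underside, z up. A cross wall at x = 0 parts it: the open jar stands at x = +36 mm, the cork lies near x = -37 mm. It stands on the table and is slid, +x end first into the station.
- tray_handle (a point): Point in the tray's handle at x = -105 mm, y = 0, 42 mm above the tray's underside. The handle is an upright fin outside the tray's -x end, from x = -75 to -125 mm, 12 mm thick (along y), 60 mm high; pinch it here from above, across y. Axes as the tray's.
- station: Fixed aluminium station. Origin on the table at the centre of its tray channel; x is the sliding direction (inwards), z up. Side walls 28 mm high, x = -75 to +75 mm, inner faces at y = +-57.5 mm (tray: 110 mm wide), lips 24 mm up reaching in 8 mm over the tray's rim. End stop face at x = +75.5 mm: the home tray's origin lies on this origin, same x; its handle sticks out of the mouth.
- station_mouth (a point): Point on the table in the middle of the channel's open end, at x = -75 mm of the station, axes as the station's. Two flared guides run 22 mm outwards from here and widen from y = +-57.5 mm to about +-69 mm.
- pump_axis (a point): Point at table height on the vertical axis of the pump bottle (white, 60 mm diameter), x = +121 mm of the station. Its cradle is clamped to a column at a height that is not measured. The pump head is a flat round cap, 42 mm diameter, 16 mm thick, with a spout 85 mm long to the station's -x, over the jar. Unpressed, its top is 200 to 245 mm above the table.
- pump (a joint): Travel of the sprung pump head in m: 0 = up, as it rests; 0.018 = fully down at its hard stop (straight down). About 4 N starts it, about 12 N holds it fully down, and it springs back when let go.
- jar: Open clear glass jar, 62 mm diameter, 95 mm high, standing on the tray; origin at the centre of its underside, z up.
- cork: Cork stopper disc, 60 mm diameter, 16 mm thick, lying on the tray; origin at the centre of its underside.
- stock1: Bystander: corked glass jar, 62 mm diameter, 104 mm high; origin at the centre of its underside.
- stock2: Bystander: the same kind of corked jar; origin at the centre of its underside.
Not all that is in view belongs to the job. Leave any pink look-alike of the tray alone. Leave any red look-alike of the jar alone.

How it is judged:
By the outcome, as a careful person would: the job done as asked, in the order asked, and still so for the second after the job is handed in, with the robot touching nothing.
It also fails if it takes over 61 s, if anything falls off the work surface, if the arm or the gripper's body presses on something with over 40 N, if the wrist force passes 120 N, or if a joint passes its speed limit or range.

## Robot

A 7-joint arm with a two-finger parallel gripper is mounted at the origin on the work surface. World frame = base frame: x ahead of the robot, y to its left, z up, the work surface at z = 0. Lengths are in m, angles in rad, forces in N, time in s.
With the tool pointing down it reaches from about 0.425 to 1.025 m from the base axis. Payload 9.4 kg.
Tool frame: the origin (TCP) lies at the very end of the fingers, on their centre line; the grasp point (between the pads) lies 19 mm behind it (grip_depth is the distance from the TCP to the grasp point, in m); z points along the fingers, y is the line along which they close (so a half turn about z gives the same grasp; the last joint's range is limited). The gripper opens to 93 mm and grips with 3 to 60 N. Pads are 15 mm wide; open, the fingers measure 128 mm over their backs; the gripper's body (75 mm by 188 mm) begins 65 mm behind the grasp point.
Start: joints at [-1.259, 0.599, -0.003, 1.599, 0.002, 0.943, -0.08], TCP at [0.275, 0.671, 0.191] pointing down, gripper open.
Joint ranges: [-2.57, 2.57], [-0.35, 1.97], [-1.29, 1.29], [0.11, 2.56], [-1.05, 4.19], [0.11, 1.86], [-2.63, 2.63]. Speed limits (rad/s): [2.22, 2.22, 3.01, 3.01, 3.14, 3.14, 3.14].

## Interface

Orientations are given as [roll, pitch, yaw] about the fixed x, y, z axes, in that order (R = Rz(yaw) Ry(pitch) Rx(roll)).
In Python, from workcell import * gives the robot as it stands. The module is installed in compiled form; this text tells all that it offers.
- The arm moves only by the tool step_arm, never from a script. Its argument "motion" is a list of rows, each a list of 3 entries, a list of its own where there are three numbers: the finger opening in cm, from 0 to 9.3, then the shift along the world's x, y, z in cm, then the turn, a rotation vector about the world's x, y, z in rad. A call has exactly 10 rows; each row shifts and turns the commanded pose from where the row before left it; what a row does not reach is not made up. A row lasts 1/10 s, in which the tool goes at most 50 mm and 8.59 degrees, less where a joint would pass 70% of its speed; a pose out of reach is approached as far as the arm can. A call is refused whole if a number of a shift passes 5 or a number of a turn 0.15, either way. A call with a gripper value outside its range is refused whole. The fingers move at their own pace and stop on an object; "force" is the grip in N (left out, the last holds). Time passes only in rows, so rows that do not move let the fingers close, or fill a call up. It gives the time, the measured TCP pose, the force, the opening and the grip force at its end, in the units of the state.
- get_obs(): the state, without advancing time (a new reading comes with each control period).
- get_image(name): name is "scene" or "top" or "wrist"; returns a dict with "frame" (400x640x3 uint8, red, green, blue), "mtx" (3x3 intrinsics, pixels), "R" (3x3) and "t" (3): a world point X has camera coordinates R X + t. Camera axes: x right, y down, z forward; pixel columns grow to the right and rows downward; lengths in m; the calibration is good to about 2 mm. A picture is of the moment at which its call begins. There is no depth.
- hand_in(): hands the job in; it is judged then, once.
The state is a dict: "time_s": time; "q": joint angles; "qd": joint speeds; "tau": joint torques, N m; "position": TCP position; "orientation": TCP orientation; "force": force on the tool from outside, world axes, zero at the start; "ft_torque": the same for the moment, N m; "finger_gap": finger opening in m; "grasp_force": force on a finger pad.
Only numpy, scipy, OpenCV 4.12 (cv2) and the standard library are available. Lean on these libraries where they do the work, as an engineer would, in place of code of your own. Each camera call takes 0.05 s, during which the arm holds its last target. There are 200 camera calls.

## Working session

There is one attempt and no reset: what is moved stays moved. The work goes in short steps, Python scripts to look and compute and a tool call to move; the robot and the scene stay as the last step left them, time stands still between calls to the robot, and variables do not carry over. Pictures are saved under pics/ and viewed, at most 10 in all, crops included, and the job is handed in when it is done.

Besides the shell and the picture viewer there is one more tool, called after "Request:" by a JSON object that holds its "api" and its "payload", one argument or row to a line. step_arm: Moves the arm, as the interface text tells. Its arguments: {"type":"object","properties":{"motion":{"type":"array","items":{"type":"array"}},"force":{"type":"number"}},"required":["motion"]}

```bash
mkdir -p pics
python3 - <<'E'
from workcell import *
import cv2,numpy as np,pickle
d={}
for n in ["scene","top","wrist"]:
    d[n]=get_image(n); cv2.imwrite(f"pics/{n}0.png",d[n]["frame"][:,:,::-1])
    print(n,np.round(d[n]["mtx"],1).tolist(),(-d[n]["R"].T@d[n]["t"]).round(3))
pickle.dump(d,open("d0.pkl","wb"))
o=get_obs();print(o["time_s"],o["position"],o["orientation"],o["force"],o["finger_gap"])
E
```

```text
scene [[388.3, 0.0, 312.9], [0.0, 388.3, 207.5], [0.0, 0.0, 1.0]] [1.312 0.209 0.62 ]
top [[475.8, 0.0, 320.5], [0.0, 475.8, 196.6], [0.0, 0.0, 1.0]] [0.4   0.024 1.334]
wrist [[350.6, 0.0, 325.2], [0.0, 350.6, 202.2], [0.0, 0.0, 1.0]] [0.212 0.696 0.385]
0.15 [0.27469969 0.67055709 0.19016398] [-3.14048393e+00  1.34200311e-04  2.75290524e+00] [ 0.02214888  0.84651224 -0.23668207] 0.09309288775417228
```

View pics/scene0.png

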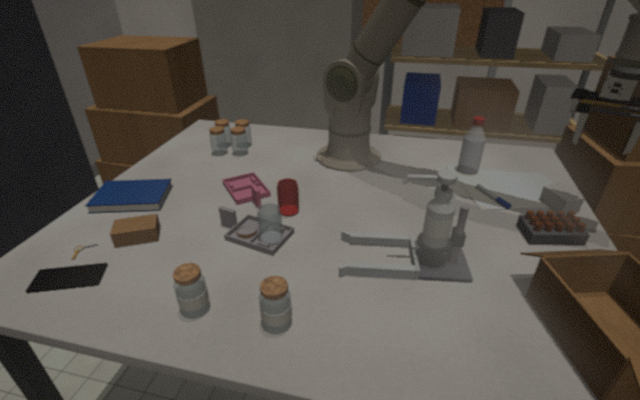

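View pics/top0.png

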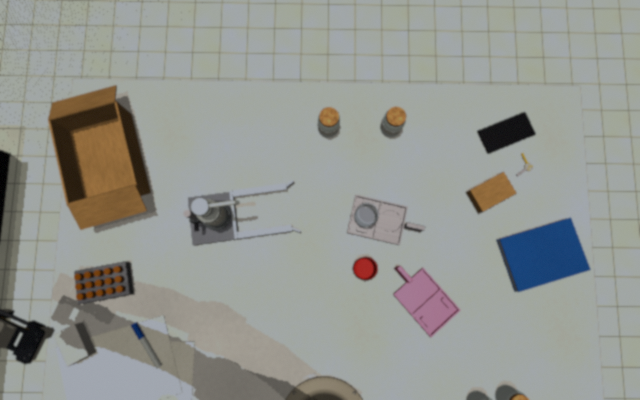

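The top view shows the grey tray at (377,219), with its handle at (415,228) and the jar at (366,215). The station channel runs from (235,217) to its mouth at (295,208), with the pump at about (203,208). The pink tray at (425,300) and the red jar at (365,268) are decoys. The grey steel tray fits because it holds the clear jar and the cork. I'll enlarge it to confirm.

Run:
```python
import cv2,pickle
d=pickle.load(open("d0.pkl","rb"))
f=d["top"]["frame"][160:280,170:450,::-1]
cv2.imwrite("pics/crop1.png",cv2.resize(f[:100,:, :],(784,280),interpolation=cv2.INTER_CUBIC))
a=cv2.resize(f[15:105,0:140],(780,501),interpolation=cv2.INTER_CUBIC); cv2.imwrite("pics/st.png",a)
b=cv2.resize(f[15:105,160:280],(800,600),interpolation=cv2.INTER_CUBIC); cv2.imwrite("pics/tr.png",b)
```

```text
(no output)
```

View pics/st.png

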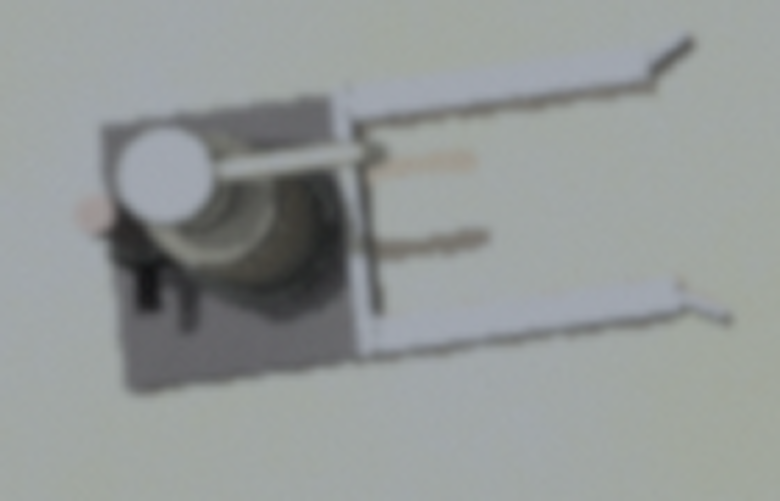

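View pics/tr.png

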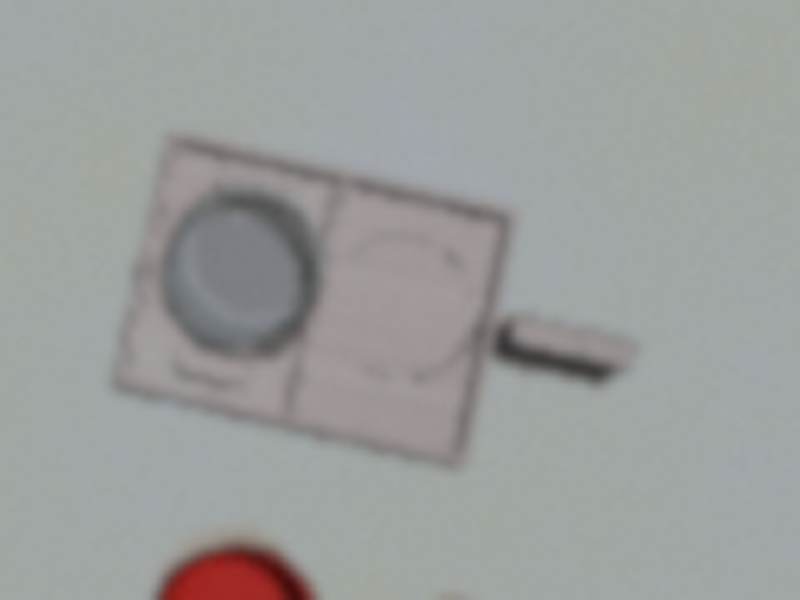

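Confirmed: the steel tray holds the clear jar on its left (station) side and the cork disc on its right, with the handle pointing right. Its rim corners in the crop are (172,137), (512,212), (460,465) and (115,387). The station's lip edges and mouth are clear.

```bash
cat > h.py <<'E'
import numpy as np,cv2
def ray(c,p):
    d=c["R"].T@np.linalg.solve(c["mtx"],[p[0],p[1],1.]); return -c["R"].T@c["t"],d/np.linalg.norm(d)
def onz(c,p,z):
    o,d=ray(c,p); return o+d*(z-o[2])/d[2]
def proj(c,X):
    x=c["mtx"]@(c["R"]@np.array(X)+c["t"]); return x[:2]/x[2]
E
python3 - <<'E'
import pickle;from h import *
d=pickle.load(open("d0.pkl","rb"));T=d["top"]
S=lambda u,v,z:onz(T,(170+(u+.5)/5.571-.5,175+(v+.5)/5.571-.5),z)
R=lambda u,v,z:onz(T,(330+(u+.5)/6.667-.5,175+(v+.5)/6.667-.5),z)
c=[R(*p,.018) for p in [(172,137),(512,212),(460,465),(115,387)]]
m=sum(c)/4;print("tray",m.round(4),[np.linalg.norm(c[i]-c[(i+1)%4]).round(4) for i in range(4)])
ax=(c[0]+c[3]-c[1]-c[2]);print("yaw",np.degrees(np.arctan2(ax[1],ax[0])))
ax/=np.linalg.norm(ax);print("handle pred",(m-.105*ax).round(4),"fin",R(505,322,.06).round(4),R(635,348,.06).round(4))
a,b,e,f=[S(*p,.028) for p in [(365,120),(650,86),(375,320),(680,282)]]
for n,(p,q) in {"up":(a,b),"lo":(e,f),"outer up":(S(345,92,.028),S(640,50,.028)),"outer lo":(S(370,355,.028),S(685,312,.028)),"stop R":(S(368,310,.028),S(350,125,.028)),"stop L":(S(358,355,.028),S(332,97,.028))}.items():
    v=p-q;print(n,p.round(4),q.round(4),np.degrees(np.arctan2(v[1],v[0])).round(2),np.linalg.norm(v).round(4))
print("head", [S(166,175,z).round(4) for z in (.2,.22,.245)])
sc=d["scene"];cv2.imwrite("pics/scpump.png",cv2.resize(sc["frame"][170:290,330:480,::-1],(750,600),interpolation=cv2.INTER_CUBIC))
E
```

```text
tray [ 0.5422 -0.1411  0.018 ] [np.float64(0.1457), np.float64(0.1084), np.float64(0.1461), np.float64(0.108)]
yaw 78.08224760453221
handle pred [ 0.5205 -0.2438  0.018 ] fin [ 0.5295 -0.2126  0.06  ] [ 0.5197 -0.2649  0.06  ]
up [0.6009 0.2531 0.028 ] [0.62   0.1117 0.028 ] 97.71 0.1427
lo [0.5014 0.2442 0.028 ] [0.5221 0.0946 0.028 ] 97.89 0.151
outer up [0.6149 0.2636 0.028 ] [0.6382 0.1171 0.028 ] 99.05 0.1483
outer lo [0.4842 0.2459 0.028 ] [0.5074 0.0918 0.028 ] 98.55 0.1559
stop R [0.5063 0.2478 0.028 ] [0.5983 0.2604 0.028 ] -172.19 0.0929
stop L [0.4841 0.2518 0.028 ] [0.6123 0.2699 0.028 ] -171.95 0.1294
head [array([0.5493, 0.3075, 0.2   ]), array([0.5466, 0.3025, 0.22  ]), array([0.5433, 0.2963, 0.245 ])]
```

View pics/scpump.png

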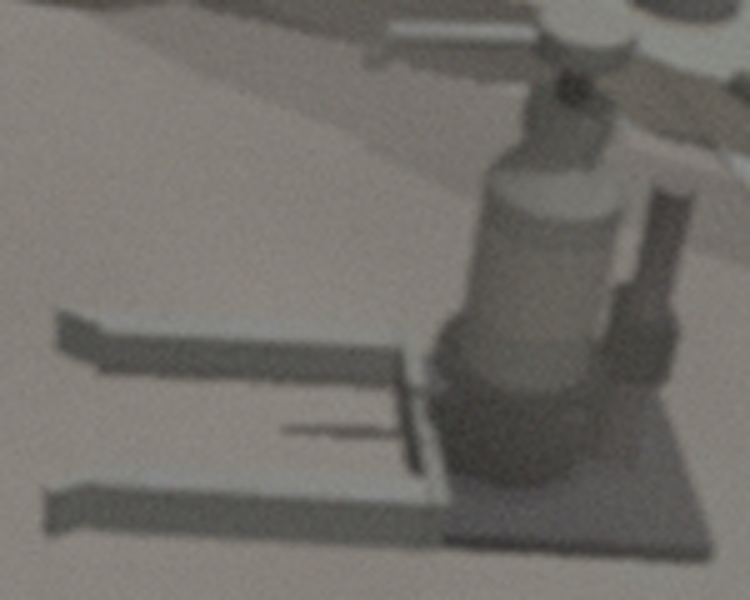

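The scene crop shows the mouth on the left, the end stop at about (420,430) and the pump cap at about (590,30). From the top view, the station is centred near (0.562, 0.178) with yaw 98°, and the pump axis is near (0.544, 0.298). Next I'll move above the handle at z≈0.19.

Request:
{"api": "step_arm", "payload": {
  "motion": [
    [6,[2,-3,1.5],[0,0,-0.05]],
    [6,[2,-3,1.5],[0,0,-0.05]],
    [6,[2,-3,1.5],[0,0,-0.05]],
    [6,[2,-3,1.5],[0,0,-0.05]],
    [6,[2,-3,1.5],[0,0,-0.05]],
    [6,[2,-3,1.5],[0,0,-0.05]],
    [6,[2,-3,1.5],[0,0,-0.05]],
    [6,[2,-3,1.5],[0,0,-0.05]],
    [6,[2,-3,1.5],[0,0,-0.05]],
    [6,[2,-3,1.5],[0,0,-0.05]]
  ],
  "force": 30
}}

```text
time_s: 1.15
position: [0.4753, 0.3694, 0.3414]
orientation: [-3.141, -0.0, 2.251]
force: [1.2, 0.0, 0.5]
finger_gap: 0.0603
grasp_force: 0.0
```

Request:
{"api": "step_arm", "payload": {
  "motion": [
    [6,[0.5,-3.5,0],[0,0,-0.05]],
    [6,[0.5,-3.5,0],[0,0,-0.05]],
    [6,[0.5,-3.5,0],[0,0,-0.05]],
    [6,[0.5,-3.5,0],[0,0,-0.05]],
    [6,[0.5,-3.5,0],[0,0,-0.05]],
    [6,[0.5,-3.5,0],[0,0,-0.05]],
    [6,[0.5,-3.5,0],[0,0,-0.05]],
    [6,[0.5,-3.5,0],[0,0,-0.05]],
    [6,[0.5,-3.5,0],[0,0,-0.05]],
    [6,[0.5,-3.5,0],[0,0,-0.05]]
  ]
}}

```text
time_s: 2.15
position: [0.5247, 0.0195, 0.3409]
orientation: [3.142, -0.0, 1.751]
force: [-0.5, 0.8, 0.3]
finger_gap: 0.06
grasp_force: 0.0
```

Request:
{"api": "step_arm", "payload": {
  "motion": [
    [5,[0,-3,-1.8],[0,0,-0.05]],
    [5,[0,-3,-1.8],[0,0,-0.05]],
    [5,[0,-3,-1.8],[0,0,-0.05]],
    [5,[0,-3,-1.8],[0,0,-0.05]],
    [5,[0,-3,-1.8],[0,0,-0.05]],
    [5,[0,-3,-1.8],[0,0,-0.05]],
    [5,[0,-3,-1.8],[0,0,-0.05]],
    [5,[0,-3,-1.8],[0,0,-0.04]],
    [5,[0,-2.5,-0.6],[0,0,0]],
    [5,[0,0,0],[0,0,0]]
  ]
}}

```text
time_s: 3.15
position: [0.5236, -0.2476, 0.1898]
orientation: [-3.14, 0.002, 1.358]
force: [-0.4, -0.5, -0.1]
finger_gap: 0.0502
grasp_force: 0.0
```

Run:
```python
from workcell import *
from h import *
import pickle
o=get_obs();print(o["time_s"],o["position"].round(4) if hasattr(o["position"],"round") else o["position"],np.degrees(o["orientation"]))
w=get_image("wrist");pickle.dump(w,open("w1.pkl","wb"));cv2.imwrite("pics/w1.png",w["frame"][:,:,::-1])
o=get_obs();print(o["position"],o["force"])
print(proj(w,[.522,-.244,.06]),[proj(w,p).round(1) for p in ([.5295,-.2126,.06],[.5197,-.2649,.06])])
```

```text
3.15 [ 0.5236 -0.2476  0.1898] [-1.79915477e+02  1.09201413e-01  7.78275257e+01]
[ 0.52407221 -0.24563364  0.19020017] [-0.31276448  0.69155671  0.15545847]
[324.21672353 184.18203415] [array([325. , 149.7]), array([326.5, 205.7])]
```

View pics/w1.png

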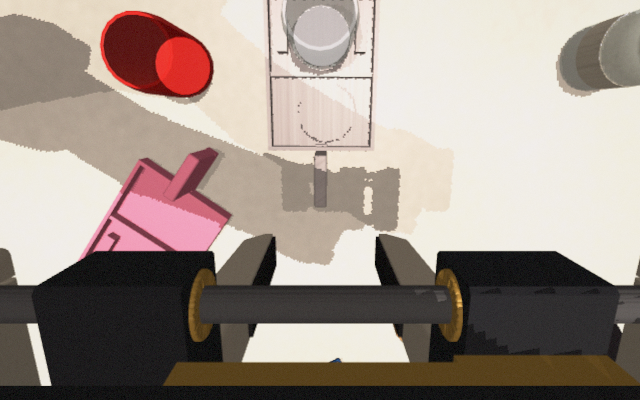

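The wrist view shows the steel tray's fin at columns 314–327, rows 152–207, the jar at (320,35), the cork ring at (327,112), and the pink and red decoys on the left.

Run:
```python
from h import *
import pickle
w=pickle.load(open("w1.pkl","rb"))
g=cv2.cvtColor(w["frame"],cv2.COLOR_RGB2GRAY)
for r in (160,175,190,200): print(r,g[r,306:336].tolist())
for r in (20,60,100,135): print(r,g[r,262:282].tolist(),g[r,364:384].tolist())
for p in [(320.5,152),(320.5,207)]: print(onz(w,p,.06).round(4))
for p in [(268.5,148),(376,150)]: print(onz(w,p,.018).round(4))
```

```text
160 [230, 231, 230, 229, 228, 229, 228, 205, 131, 179, 201, 201, 202, 202, 202, 201, 202, 199, 196, 183, 169, 211, 232, 231, 231, 231, 231, 232, 234, 232]
175 [145, 144, 141, 142, 144, 142, 141, 132, 106, 107, 117, 113, 114, 117, 115, 117, 112, 114, 112, 109, 108, 129, 142, 144, 145, 143, 145, 145, 147, 147]
190 [141, 141, 140, 142, 156, 174, 173, 160, 116, 106, 115, 115, 116, 117, 116, 116, 118, 114, 112, 106, 117, 141, 142, 145, 143, 141, 144, 142, 146, 145]
200 [139, 143, 144, 142, 141, 141, 140, 132, 106, 109, 117, 116, 111, 110, 112, 111, 111, 114, 111, 104, 115, 143, 142, 142, 142, 142, 143, 143, 147, 142]
20 [237, 233, 223, 224, 222, 198, 94, 118, 185, 217, 232, 231, 231, 230, 231, 230, 231, 230, 228, 208] [232, 231, 232, 233, 233, 233, 233, 220, 162, 103, 106, 188, 223, 225, 225, 229, 236, 235, 236, 237]
60 [230, 230, 224, 207, 201, 200, 182, 118, 100, 166, 217, 231, 233, 233, 232, 234, 233, 233, 234, 234] [238, 237, 238, 238, 238, 237, 219, 132, 83, 151, 228, 228, 229, 229, 233, 238, 238, 238, 238, 237]
100 [228, 229, 227, 226, 217, 201, 202, 192, 147, 82, 147, 204, 209, 209, 205, 207, 209, 206, 204, 207] [237, 239, 238, 239, 236, 217, 115, 106, 188, 230, 230, 231, 236, 238, 240, 238, 238, 240, 238, 240]
135 [226, 225, 227, 225, 225, 219, 202, 205, 194, 149, 85, 144, 201, 202, 204, 203, 203, 206, 206, 199] [214, 215, 216, 216, 187, 84, 116, 191, 211, 212, 220, 231, 231, 231, 232, 231, 232, 232, 233, 233]
[ 0.525  -0.2138  0.06  ]
[ 0.5138 -0.265   0.06  ]
[ 0.4716 -0.2026  0.018 ]
[ 0.5802 -0.2281  0.018 ]
```

Request:
{"api": "step_arm", "payload": {
  "motion": [
    [4.5,[-0.5,0.25,-2.1],[0,0,0]],
    [4.5,[0,0,-2.1],[0,0,0]],
    [4.5,[0,0,-2.1],[0,0,0]],
    [4.5,[0,0,-2.1],[0,0,0]],
    [4.5,[0,0,-2.1],[0,0,0]],
    [4.5,[0,0,-2.1],[0,0,0]],
    [4.5,[0,0,-2.1],[0,0,0]],
    [4.5,[0,0,-2],[0,0,0]],
    [4.5,[0,0,0],[0,0,0]],
    [4.5,[0,0,0],[0,0,0]]
  ]
}}

```text
time_s: 4.2
position: [0.5201, -0.2408, 0.0242]
orientation: [-3.141, -0.0, 1.364]
force: [0.1, -0.5, -0.0]
finger_gap: 0.0452
grasp_force: 0.0
```

Request:
{"api": "step_arm", "payload": {
  "motion": [
    [4,[0,0,0],[0,0,0]],
    [3,[0,0,0],[0,0,0]],
    [2.4,[0,0,0],[0,0,0]],
    [1.8,[0,0,0],[0,0,0]],
    [1.5,[0,0,0],[0,0,0]],
    [1.2,[0,0,0],[0,0,0]],
    [0.9,[0,0,0],[0,0,0]],
    [0.5,[0,0,0],[0,0,0]],
    [0,[0,0,0],[0,0,0]],
    [0,[0,0,0],[0,0,0]]
  ],
  "force": 25
}}

```text
time_s: 5.2
position: [0.5199, -0.2416, 0.0239]
orientation: [3.142, 0.0, 1.363]
force: [-0.2, 0.6, 2.5]
finger_gap: 0.0114
grasp_force: 25.0
```

Request:
{"api": "step_arm", "payload": {
  "motion": [
    [0,[0.2,0.3,0],[0,0,0.008]],
    [0,[0.4,0.6,0],[0,0,0.018]],
    [0,[0.45,0.65,0],[0,0,0.018]],
    [0,[0.45,0.65,0],[0,0,0.019]],
    [0,[0.45,0.65,0],[0,0,0.019]],
    [0,[0.45,0.65,0],[0,0,0.019]],
    [0,[0.45,0.65,0],[0,0,0.019]],
    [0,[0.45,0.65,0],[0,0,0.019]],
    [0,[0.45,0.65,0],[0,0,0.019]],
    [0,[0.45,0.65,0],[0,0,0.019]]
  ]
}}

```text
time_s: 6.2
position: [0.5622, -0.1802, 0.0239]
orientation: [3.142, 0.0, 1.541]
force: [-1.3, -3.9, 2.7]
finger_gap: 0.0117
grasp_force: 25.0
```

Request:
{"api": "step_arm", "payload": {
  "motion": [
    [0,[0.45,0.65,0],[0,0,0.019]],
    [0,[0.45,0.65,0],[0,0,0.019]],
    [0,[0.45,0.65,0],[0,0,0.019]],
    [0,[0.45,0.65,0],[0,0,0.019]],
    [0,[0.45,0.65,0],[0,0,0.019]],
    [0,[0.45,0.65,0],[0,0,0.019]],
    [0,[0.45,0.65,0],[0,0,0.019]],
    [0,[0.45,0.65,0],[0,0,0.019]],
    [0,[0.4,0.6,0],[0,0,0.015]],
    [0,[0.25,0.4,0],[0,0,0.01]]
  ]
}}

```text
time_s: 7.2
position: [0.6048, -0.1178, 0.0239]
orientation: [3.141, -0.0, 1.719]
force: [-1.9, -4.2, 4.7]
finger_gap: 0.0119
grasp_force: 25.1
```

Run:
```python
from workcell import *
from h import *
import pickle
w=get_image("wrist");t=get_image("top");o=get_obs();pickle.dump((w,t,o),open("w2.pkl","wb"))
print(o["position"],np.degrees(o["orientation"]),o["force"],o["finger_gap"])
cv2.imwrite("pics/w2.png",w["frame"][:,:,::-1])
```

```text
[ 0.60520521 -0.1171454   0.02388643] [ 1.79962357e+02 -3.24607717e-02  9.85102677e+01] [ 0.15667105 -2.33332829  4.23289212] 0.011904179107332304
```

View pics/w2.png

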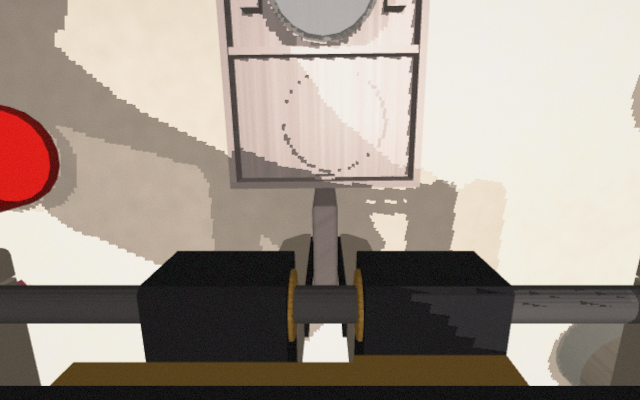

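The wrist view shows the tray held straight, with the jar at (322,10) and the cork ring at (330,120) in place. The station is out of this view, so I'll check the alignment in the top view.

Run:
```python
from h import *
import pickle
w,t,o=pickle.load(open("w2.pkl","rb"))
f=t["frame"][170:250,195:355,::-1]
cv2.imwrite("pics/t2.png",cv2.resize(f,(800,400),interpolation=cv2.INTER_CUBIC))
# tray rim corners in wrist
a,b=onz(w,(232,187),.018),onz(w,(416,185),.018);v=b-a
print(a,b,np.linalg.norm(v),np.degrees(np.arctan2(v[1],v[0]))+90)
```

```text
[ 0.5462244  -0.09991077  0.018     ] [ 0.6519979  -0.08289661  0.018     ] 0.10713316609948036 99.13801896290221
```

View pics/t2.png

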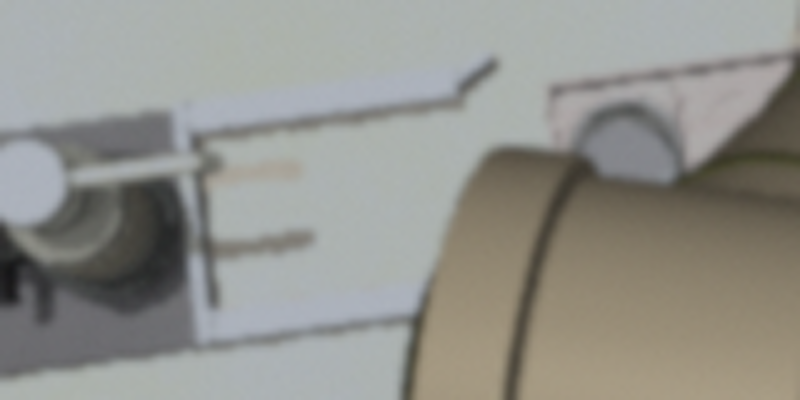

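The top crop shows the tray's upper rim edge running from (551,88) to (790,52), and the station's upper wall (lip inner edge) from (200,133) to (462,96). I can compare these two within the same image.

Run:
```python
from h import *
import pickle
w,t,o=pickle.load(open("w2.pkl","rb"));d=pickle.load(open("d0.pkl","rb"))["top"]
F=cv2.cvtColor(d["frame"],cv2.COLOR_RGB2GRAY).astype(float);F2=cv2.cvtColor(t["frame"],cv2.COLOR_RGB2GRAY).astype(float)
# subpixel lip edges: column scans; strongest gradient near predicted row
def edge(G,c,r0,sg,h=4):
    rs=np.arange(int(r0)-h,int(r0)+h+1);p=cv2.GaussianBlur(G,(1,3),0)[:,c];g=sg*(p[rs+1]-p[rs-1])/2
    k=int(np.argmax(g));k=min(max(k,1),len(g)-2);a,b,e=g[k-1:k+2];return rs[k]+.5*(a-e)/(a-2*b+e+1e-9)
def line(G,p,q,z,sg,n):
    P=[]
    for c in range(int(np.ceil(p[0])),int(q[0])): P.append(onz(t,(c,edge(G,c,p[1]+(q[1]-p[1])*(c-p[0])/(q[0]-p[0]),sg)),z)[:2])
    P=np.array(P,np.float32);vx,vy,x,y=cv2.fitLine(P,cv2.DIST_HUBER,0,.01,.01).ravel()
    if vy<0:vx,vy=-vx,-vy
    print(n,np.degrees(np.arctan2(vy,vx)).round(2),(x,y)); return np.array([x,y]),np.array([vx,vy])
C=lambda u,v:(170+(u+.5)/5.571-.5,175+(v+.5)/5.571-.5)
D=lambda u,v:(195+(u+.5)/5-.5,170+(v+.5)/5-.5)
A=line(F,C(385,119),C(640,88),.028,-1,"lip up (bright->dark)")
B=line(F,C(390,317),C(670,283),.028,1,"lip lo (dark->bright)")
O=line(F,C(355,91),C(630,52),.028,1,"outer up")
L=line(F,C(380,353),C(670,314),.028,-1,"outer lo")
T=line(F2,D(565,86),D(780,53),.018,-1,"tray rim up")
u=A[1]+B[1]+O[1]+L[1];u/=np.linalg.norm(u);n=np.array([u[1],-u[0]]) # to world +x side
print("yaw",np.degrees(np.arctan2(u[1],u[0])))
for k,X in dict(lipup=A,liplo=B,outup=O,outlo=L,tray=T).items(): print(k,(X[0]@n).round(4))
print("tcp lat",np.array(o["position"])[:2]@n, "along",np.array(o["position"])[:2]@u)
```

```text
lip up (bright->dark) 98.75 (np.float32(0.6128514), np.float32(0.1902523))
lip lo (dark->bright) 1.74 (np.float32(0.16586965), np.float32(0.1576092))
outer up 98.4 (np.float32(0.6310965), np.float32(0.18193424))
outer lo 98.76 (np.float32(0.49830782), np.float32(0.17060655))
tray rim up 99.08 (np.float32(0.6431717), np.float32(0.00032584454))
yaw 79.61527
lipup 0.5685
liplo 0.1347
outup 0.588
outlo 0.4594
tray 0.6326
tcp lat 0.6164079429421586 along -0.006134134901415442
```

Working it through: the station yaw is 98.6°, with its centre line at lateral 0.585. The tray is at about 0.582, so I'll shift it +3 mm across and slide in slowly while watching the force.

Request:
{"api": "step_arm", "payload": {
  "motion": [
    [0,[0.1,0.3,0],[0,0,0]],
    [0,[0.1,0.5,0],[0,0,0]],
    [0,[0,0.65,0],[0,0,0]],
    [0,[-0.1,0.65,0],[0,0,0]],
    [0,[-0.1,0.65,0],[0,0,0]],
    [0,[-0.1,0.65,0],[0,0,0]],
    [0,[-0.1,0.65,0],[0,0,0]],
    [0,[-0.1,0.65,0],[0,0,0]],
    [0,[-0.1,0.65,0],[0,0,0]],
    [0,[-0.1,0.65,0],[0,0,0]]
  ],
  "force": 30
}}

```text
time_s: 8.3
position: [0.599, -0.0585, 0.0238]
orientation: [-3.141, 0.0, 1.717]
force: [0.5, -5.8, 5.0]
finger_gap: 0.0116
grasp_force: 30.0
```

Run:
```python
from workcell import *
from h import *
import pickle
t=get_image("top");s=get_image("scene");o=get_obs()
p=np.array(o["position"]);print(p,o["force"],o["ft_torque"],"lat",p[:2]@[.9888,.1495],"along",p[:2]@[-.1495,.9888])
a=cv2.resize(t["frame"][170:250,195:355,::-1],(800,400),interpolation=cv2.INTER_CUBIC)
cv2.imwrite("pics/t3.png",a)
b=cv2.resize(s["frame"][190:290,250:450,::-1],(400,200))
cv2.imwrite("pics/t3.png",np.vstack([a,np.hstack([b,cv2.resize(s["frame"][:,:,::-1],(400,200))])]))
```

```text
[ 0.59885907 -0.05711625  0.02385155] [-0.85166171 -1.43550298  5.90285325] [-0.48172941  0.10920047  0.07361933] lat 0.5836129736569784 along -0.14600597999028148
```

View pics/t3.png

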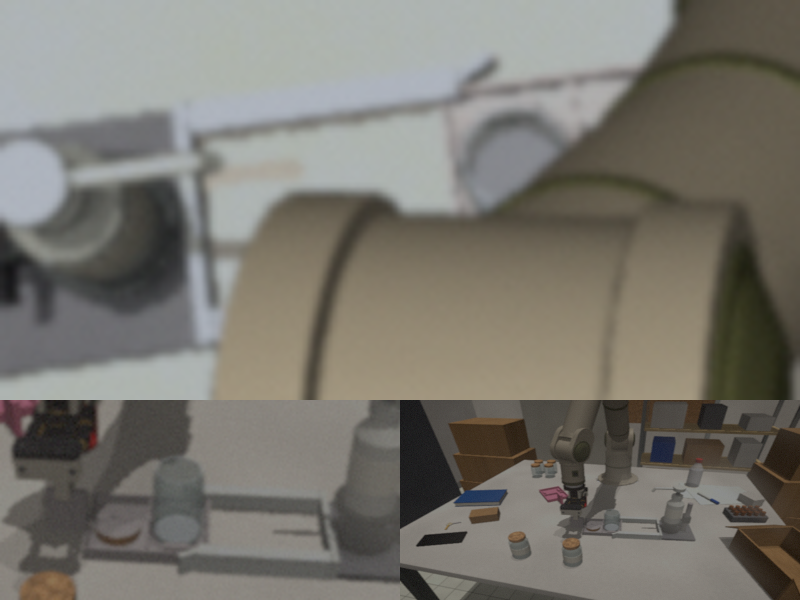

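The tray's front corner, at crop (455,105), has entered between the guides with low force, and the jar and cork are in place. I'll keep going.

Request:
{"api": "step_arm", "payload": {
  "motion": [
    [0,[0,0.4,0],[0,0,0]],
    [0,[-0.05,0.65,0],[0,0,0]],
    [0,[-0.1,0.65,0],[0,0,0]],
    [0,[-0.1,0.65,0],[0,0,0]],
    [0,[-0.1,0.65,0],[0,0,0]],
    [0,[-0.1,0.65,0],[0,0,0]],
    [0,[-0.1,0.65,0],[0,0,0]],
    [0,[-0.1,0.65,0],[0,0,0]],
    [0,[-0.1,0.65,0],[0,0,0]],
    [0,[-0.1,0.5,0],[0,0,0]]
  ]
}}

```text
time_s: 9.4
position: [0.59, 0.0023, 0.0239]
orientation: [-3.141, 0.001, 1.717]
force: [-0.8, -6.1, 5.9]
finger_gap: 0.012
grasp_force: 30.1
```

Request:
{"api": "step_arm", "payload": {
  "motion": [
    [0,[-0.05,0.5,0],[0,0,0]],
    [0,[-0.1,0.6,0],[0,0,0]],
    [0,[-0.1,0.6,0],[0,0,0]],
    [0,[-0.1,0.6,0],[0,0,0]],
    [0,[-0.1,0.6,0],[0,0,0]],
    [0,[-0.1,0.6,0],[0,0,0]],
    [0,[-0.1,0.6,0],[0,0,0]],
    [0,[-0.1,0.6,0],[0,0,0]],
    [0,[-0.08,0.6,0],[0,0,0]],
    [0,[-0.05,0.3,0],[0,0,0]]
  ]
}}

```text
time_s: 10.4
position: [0.581, 0.0583, 0.0239]
orientation: [-3.14, 0.0, 1.717]
force: [-0.9, -6.8, 7.1]
finger_gap: 0.0113
grasp_force: 30.0
```

Request:
{"api": "step_arm", "payload": {
  "motion": [
    [0,[-0.03,0.2,0],[0,0,0]],
    [0,[-0.03,0.2,0],[0,0,0]],
    [0,[-0.03,0.2,0],[0,0,0]],
    [0,[-0.03,0.2,0],[0,0,0]],
    [0,[-0.03,0.2,0],[0,0,0]],
    [0,[-0.03,0.15,0],[0,0,0]],
    [0,[-0.02,0.15,0],[0,0,0]],
    [0,[-0.02,0.1,0],[0,0,0]],
    [0,[-0.01,0.1,0],[0,0,0]],
    [0,[-0.01,0.1,0],[0,0,0]]
  ]
}}

```text
time_s: 11.4
position: [0.5787, 0.0737, 0.0238]
orientation: [-3.14, 0.001, 1.716]
force: [-0.3, -6.4, 6.9]
finger_gap: 0.0117
grasp_force: 30.0
```

Request:
{"api": "step_arm", "payload": {
  "motion": [
    [0,[-0.01,0.1,0],[0,0,0]],
    [0,[-0.01,0.1,0],[0,0,0]],
    [0,[-0.01,0.1,0],[0,0,0]],
    [0,[-0.01,0.1,0],[0,0,0]],
    [0,[0,0,0],[0,0,0]],
    [0,[0,0,0],[0,0,0]],
    [0,[0,0,0],[0,0,0]],
    [0,[0,0,0],[0,0,0]],
    [0,[0,0,0],[0,0,0]],
    [0,[0,0,0],[0,0,0]]
  ]
}}

```text
time_s: 12.4
position: [0.5781, 0.0778, 0.0238]
orientation: [-3.14, 0.001, 1.716]
force: [-1.4, -6.0, 7.1]
finger_gap: 0.0119
grasp_force: 30.0
```

Request:
{"api": "step_arm", "payload": {
  "motion": [
    [0,[-0.01,0.07,0],[0,0,0]],
    [0,[-0.01,0.07,0],[0,0,0]],
    [0,[-0.01,0.07,0],[0,0,0]],
    [0,[-0.01,0.07,0],[0,0,0]],
    [0,[-0.01,0.07,0],[0,0,0]],
    [0,[-0.01,0.05,0],[0,0,0]],
    [0,[0,0,0],[0,0,0]],
    [0,[0,0,0],[0,0,0]],
    [0,[0,0,0],[0,0,0]],
    [0,[0,0,0],[0,0,0]]
  ]
}}

```text
time_s: 13.4
position: [0.5787, 0.0791, 0.0238]
orientation: [3.141, 0.004, 1.714]
force: [2.2, -13.5, 4.9]
finger_gap: 0.0116
grasp_force: 30.1
```

Request:
{"api": "step_arm", "payload": {
  "motion": [
    [0,[-0.01,0.07,0],[0,0,0]],
    [0,[-0.01,0.07,0],[0,0,0]],
    [0,[-0.01,0.07,0],[0,0,0]],
    [0,[-0.01,0.07,0],[0,0,0]],
    [0,[0,0,0],[0,0,0]],
    [0,[0,0,0],[0,0,0]],
    [0,[0,0,0],[0,0,0]],
    [0,[0,0,0],[0,0,0]],
    [0,[0,0,0],[0,0,0]],
    [0,[0,0,0],[0,0,0]]
  ]
}}

```text
time_s: 14.4
position: [0.5788, 0.0791, 0.0239]
orientation: [3.141, 0.006, 1.712]
force: [3.4, -21.3, 3.2]
finger_gap: 0.0116
grasp_force: 30.1
```

Run:
```python
from workcell import *
from h import *
t=get_image("top");s=get_image("scene");o=get_obs()
print(o["position"],o["force"],o["ft_torque"])
a=cv2.resize(t["frame"][170:250,195:355,::-1],(600,300),interpolation=cv2.INTER_CUBIC)
b=cv2.resize(s["frame"][170:290,310:480,::-1],(600,300),interpolation=cv2.INTER_CUBIC)
b=cv2.resize(s["frame"][205:285,320:480,::-1],(600,300),interpolation=cv2.INTER_CUBIC)
cv2.imwrite("pics/t4.png",np.vstack([a,b]))
```

```text
[0.57877744 0.07913354 0.02392089] [  2.87242706 -21.78526306   4.15751016] [-5.0447488  -0.57212942  0.11093295]
```

View pics/t4.png

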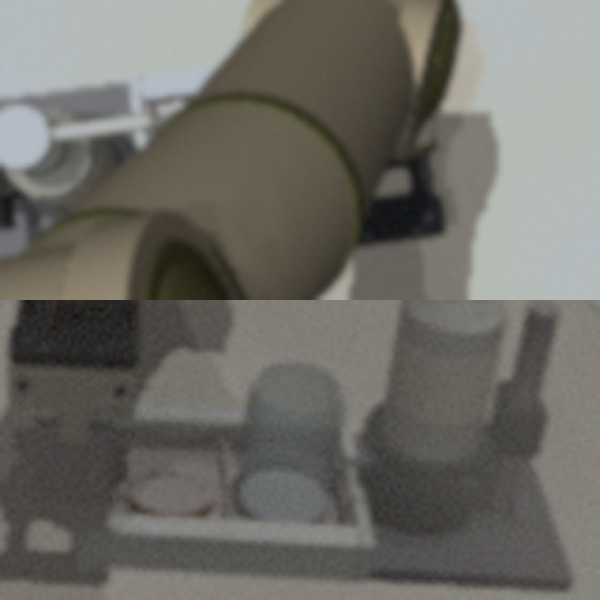

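The tray is home: the push rose from 13 to 21 N with no further motion. The scene crop shows the tray filling the channel up to the stop, with the jar upright at (285,490) and the cork at (175,490). Next I'll relax the push, release, rise, and close the fingers.

Request:
{"api": "step_arm", "payload": {
  "motion": [
    [1.2,[0.02,-0.2,0],[0,0,0]],
    [1.2,[0.02,-0.2,0],[0,0,0]],
    [1.2,[0,0,0],[0,0,0]],
    [1.6,[0,0,0],[0,0,0]],
    [2.2,[0,0,0],[0,0,0]],
    [3,[0,0,0],[0,0,0]],
    [3,[0,0,0],[0,0,0]],
    [3,[0,0,1],[0,0,0]],
    [3,[0,0,2],[0,0,0]],
    [3,[0,0,2],[0,0,0]]
  ]
}}

```text
time_s: 15.5
position: [0.5783, 0.0811, 0.0747]
orientation: [-3.141, 0.0, 1.717]
force: [-0.6, -0.1, -0.4]
finger_gap: 0.0297
grasp_force: 0.0
```

Request:
{"api": "step_arm", "payload": {
  "motion": [
    [3,[0.2,-0.5,3],[0,0,0]],
    [3,[0.2,-0.5,3],[0,0,0]],
    [3,[0.2,-0.5,3],[0,0,0]],
    [3,[0,0,3],[0,0,0]],
    [2,[0,0,3],[0,0,0]],
    [1,[0,0,3],[0,0,0]],
    [0,[0,0,3],[0,0,0]],
    [0,[0,0,3],[0,0,0]],
    [0,[0,0,3],[0,0,0]],
    [0,[0,0,0],[0,0,0]]
  ]
}}

```text
time_s: 16.5
position: [0.586, 0.0657, 0.3484]
orientation: [3.135, -0.001, 1.716]
force: [0.0, -0.1, -1.0]
finger_gap: 0.0005
grasp_force: 0.0
```

Run:
```python
from workcell import *
from h import *
w=get_image("wrist");t=get_image("top");s=get_image("scene");o=get_obs()
print(o["time_s"],o["position"],o["orientation"],o["force"],o["finger_gap"])
cv2.imwrite("pics/w5.png",np.hstack([cv2.resize(w["frame"][:,:,::-1],(480,300)),cv2.resize(s["frame"][160:280,330:460,::-1],(320,300),interpolation=cv2.INTER_CUBIC)]))
import pickle;pickle.dump((w,t,s,o),open("w5.pkl","wb"))
```

```text
16.65 [0.58398701 0.06623832 0.34365087] [-3.14113525e+00 -3.34326550e-04  1.71696595e+00] [-0.62156626 -0.11010518  0.03200293] 0.00022632896557262655
```

View pics/w5.png

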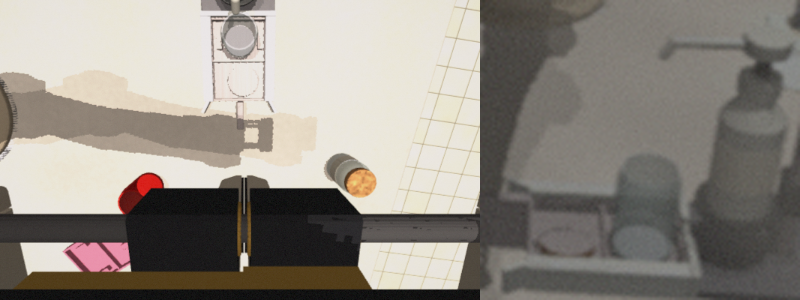

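The wrist and scene views show the tray home with the fin sticking out of the mouth, and the jar and cork in place. Next I'll triangulate the cap from the top and scene views.

Run:
```python
from h import *
import pickle
d=pickle.load(open("d0.pkl","rb"));T=d["top"];S=d["scene"]
pt=(170+166.5/5.571-.5,175+175.5/5.571-.5)
for z in (.2,.21,.22,.23,.24,.245): print(z,onz(T,pt,z).round(4),proj(S,onz(T,pt,z)).round(1))
f=S["frame"][155:195,410:480,::-1]; cv2.imwrite("pics/cap.png",cv2.resize(f,(700,400),interpolation=cv2.INTER_CUBIC))
```

```text
0.2 [0.5493 0.3075 0.2   ] [449.7 191.2]
0.21 [0.548 0.305 0.21 ] [449.2 186.7]
0.22 [0.5466 0.3025 0.22  ] [448.8 182.2]
0.23 [0.5453 0.3    0.23  ] [448.4 177.6]
0.24 [0.544  0.2975 0.24  ] [447.9 172.9]
0.245 [0.5433 0.2963 0.245 ] [447.7 170.6]
```

View pics/cap.png

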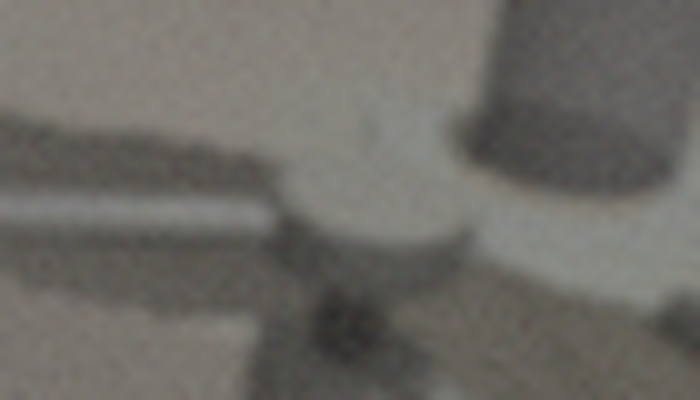

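The cap's top ellipse spans crop x 275–475 with its lower edge at y 245, so its centre is at image row ≈175 and the top is at z≈0.235. The axis is at ≈(0.545, 0.300). I'll move over it and come down.

Request:
{"api": "step_arm", "payload": {
  "motion": [
    [0,[-0.3,1.4,0],[0,0,0]],
    [0,[-0.4,2.5,0],[0,0,0]],
    [0,[-0.4,2.5,0],[0,0,0]],
    [0,[-0.4,2.5,0],[0,0,0]],
    [0,[-0.4,2.5,0],[0,0,0]],
    [0,[-0.4,2.5,0],[0,0,0]],
    [0,[-0.4,2.5,0],[0,0,0]],
    [0,[-0.4,2.5,0],[0,0,0]],
    [0,[-0.4,2.5,0],[0,0,0]],
    [0,[-0.4,2,0],[0,0,0]]
  ]
}}

```text
time_s: 17.65
position: [0.5441, 0.3028, 0.3424]
orientation: [-3.139, 0.001, 1.718]
force: [-0.8, -0.1, -0.4]
finger_gap: 0.0005
grasp_force: 0.0
```

Request:
{"api": "step_arm", "payload": {
  "motion": [
    [0,[0,0,-1],[0,0,0]],
    [0,[0,0,-1.5],[0,0,0]],
    [0,[0,0,-1.5],[0,0,0]],
    [0,[0,0,-1.5],[0,0,0]],
    [0,[0,0,-1],[0,0,0]],
    [0,[0,0,-0.8],[0,0,0]],
    [0,[0,0,-0.5],[0,0,0]],
    [0,[0,0,0],[0,0,0]],
    [0,[0,0,0],[0,0,0]],
    [0,[0,0,0],[0,0,0]]
  ]
}}

```text
time_s: 18.65
position: [0.5459, 0.3003, 0.2664]
orientation: [3.141, -0.0, 1.717]
force: [-0.2, 0.5, 0.8]
finger_gap: 0.0007
grasp_force: 0.0
```

Request:
{"api": "step_arm", "payload": {
  "motion": [
    [0,[0,0,-0.3],[0,0,0]],
    [0,[0,0,-0.3],[0,0,0]],
    [0,[0,0,-0.3],[0,0,0]],
    [0,[0,0,-0.3],[0,0,0]],
    [0,[0,0,-0.3],[0,0,0]],
    [0,[0,0,-0.3],[0,0,0]],
    [0,[0,0,-0.2],[0,0,0]],
    [0,[0,0,-0.2],[0,0,0]],
    [0,[0,0,-0.2],[0,0,0]],
    [0,[0,0,0],[0,0,0]]
  ]
}}

```text
time_s: 19.65
position: [0.5455, 0.3002, 0.2416]
orientation: [-3.141, 0.0, 1.717]
force: [0.6, -0.3, 0.2]
finger_gap: 0.0005
grasp_force: 0.0
```

Request:
{"api": "step_arm", "payload": {
  "motion": [
    [0,[0,0,-0.1],[0,0,0]],
    [0,[0,0,-0.1],[0,0,0]],
    [0,[0,0,-0.1],[0,0,0]],
    [0,[0,0,-0.1],[0,0,0]],
    [0,[0,0,-0.1],[0,0,0]],
    [0,[0,0,-0.1],[0,0,0]],
    [0,[0,0,-0.1],[0,0,0]],
    [0,[0,0,-0.1],[0,0,0]],
    [0,[0,0,0],[0,0,0]],
    [0,[0,0,0],[0,0,0]]
  ]
}}

```text
time_s: 20.65
position: [0.5456, 0.3002, 0.2338]
orientation: [-3.142, 0.0, 1.717]
force: [0.4, 0.8, 0.2]
finger_gap: 0.0007
grasp_force: 0.0
```

Request:
{"api": "step_arm", "payload": {
  "motion": [
    [0,[0,0,-0.1],[0,0,0]],
    [0,[0,0,-0.1],[0,0,0]],
    [0,[0,0,-0.1],[0,0,0]],
    [0,[0,0,-0.1],[0,0,0]],
    [0,[0,0,-0.1],[0,0,0]],
    [0,[0,0,-0.1],[0,0,0]],
    [0,[0,0,-0.1],[0,0,0]],
    [0,[0,0,-0.1],[0,0,0]],
    [0,[0,0,0],[0,0,0]],
    [0,[0,0,0],[0,0,0]]
  ]
}}

```text
time_s: 21.65
position: [0.5457, 0.3002, 0.2258]
orientation: [-3.142, 0.0, 1.717]
force: [-0.3, 0.4, 0.0]
finger_gap: 0.0005
grasp_force: 0.0
```

Request:
{"api": "step_arm", "payload": {
  "motion": [
    [0,[0,0,-0.1],[0,0,0]],
    [0,[0,0,-0.1],[0,0,0]],
    [0,[0,0,-0.1],[0,0,0]],
    [0,[0,0,-0.1],[0,0,0]],
    [0,[0,0,-0.1],[0,0,0]],
    [0,[0,0,-0.1],[0,0,0]],
    [0,[0,0,-0.1],[0,0,0]],
    [0,[0,0,0],[0,0,0]],
    [0,[0,0,0],[0,0,0]],
    [0,[0,0,0],[0,0,0]]
  ]
}}

```text
time_s: 22.65
position: [0.5457, 0.3002, 0.2189]
orientation: [3.142, 0.0, 1.717]
force: [0.0, -0.5, 0.0]
finger_gap: 0.0003
grasp_force: 0.0
```

Run:
```python
from workcell import *
from h import *
s=get_image("scene");o=get_obs();print(o["position"],o["force"],proj(s,o["position"]))
cv2.imwrite("pics/cap2.png",cv2.resize(s["frame"][145:205,400:490,::-1],(720,480),interpolation=cv2.INTER_CUBIC))
```

```text
[0.5456291  0.30022537 0.21885678] [ 0.18149184 -0.22411398  0.45238494] [447.55850332 182.29236897]
```

I've already gone over the picture-viewing limit (12 viewed, 10 allowed), so I won't view any more. I'll work from numbers only from here.

Run:
```python
from h import *
import pickle
d=pickle.load(open("d0.pkl","rb"))["scene"]["frame"];n=cv2.imread("pics/cap2.png")
n=cv2.resize(n,(90,60),interpolation=cv2.INTER_AREA)
a=cv2.cvtColor(d,cv2.COLOR_RGB2GRAY)[145:205,400:490];b=cv2.cvtColor(n,cv2.COLOR_BGR2GRAY)
for r in range(14,48): print(145+r,a[r,36:62:2].tolist(),b[r,36:62:2].tolist())
```

```text
159 [129, 129, 130, 130, 131, 132, 132, 132, 130, 129, 129, 114, 82] [131, 132, 133, 134, 129, 75, 56, 74, 75, 75, 76, 77, 79]
160 [130, 132, 133, 131, 131, 132, 133, 133, 131, 134, 127, 114, 83] [134, 135, 133, 135, 125, 73, 58, 74, 76, 78, 77, 76, 81]
161 [132, 129, 131, 129, 132, 131, 133, 134, 133, 130, 131, 109, 80] [134, 131, 131, 135, 121, 71, 58, 74, 77, 79, 77, 77, 82]
162 [130, 131, 133, 131, 132, 131, 129, 133, 132, 129, 131, 105, 80] [133, 131, 135, 135, 118, 70, 58, 74, 77, 76, 76, 77, 83]
163 [129, 131, 132, 133, 133, 136, 132, 132, 132, 131, 133, 99, 82] [134, 134, 135, 134, 114, 67, 63, 76, 76, 80, 78, 75, 86]
164 [132, 133, 130, 134, 135, 133, 130, 134, 134, 134, 131, 96, 76] [133, 136, 136, 135, 110, 62, 70, 79, 76, 76, 79, 78, 81]
165 [131, 131, 134, 133, 135, 132, 137, 136, 134, 131, 125, 90, 71] [135, 134, 134, 135, 110, 59, 69, 81, 75, 76, 77, 75, 79]
166 [134, 132, 130, 133, 134, 128, 134, 133, 136, 127, 107, 79, 66] [135, 135, 136, 136, 113, 57, 69, 77, 76, 76, 78, 68, 73]
167 [130, 134, 131, 133, 134, 125, 135, 137, 139, 119, 93, 68, 70] [135, 137, 134, 136, 
[... 2331 characters left out ...]
, 141]
187 [86, 74, 75, 53, 57, 58, 68, 93, 98, 99, 100, 100, 97] [105, 88, 75, 51, 53, 54, 84, 126, 136, 138, 139, 139, 140]
188 [84, 76, 73, 51, 52, 51, 70, 83, 91, 97, 98, 99, 94] [91, 76, 69, 54, 51, 49, 73, 102, 127, 139, 137, 137, 140]
189 [78, 74, 71, 52, 57, 50, 63, 71, 93, 97, 99, 99, 96] [82, 75, 72, 57, 54, 52, 67, 78, 111, 136, 137, 137, 137]
190 [78, 78, 71, 60, 51, 63, 71, 72, 79, 97, 98, 95, 101] [79, 78, 74, 62, 56, 59, 67, 73, 100, 136, 140, 139, 136]
191 [71, 76, 76, 71, 62, 64, 70, 70, 81, 93, 97, 92, 95] [76, 81, 78, 72, 66, 69, 73, 71, 94, 135, 139, 137, 137]
192 [72, 80, 78, 76, 76, 73, 73, 77, 86, 99, 97, 97, 94] [73, 77, 81, 76, 73, 74, 76, 76, 93, 136, 138, 139, 137]
```

Run:
```python
from h import *
import pickle
D=pickle.load(open("d0.pkl","rb"));d=D["scene"];T=D["top"]
u=np.array([-.1495,.9888]);n=np.array([.9888,.1495])
W=lambda a,l,z:np.r_[(.5845+l)*n+(.0957+a)*u,z]
print("near lip inner mouth corner",proj(d,W(-.075,.0495,.028)),"far lip stop",proj(d,W(.0755,-.0495,.028)), "near outer mouth top",proj(d,W(-.075,.0665,.028)))
for z in (.2,.21,.22,.23,.24):
    A=W(.121,0,z);print(z,A.round(4),"scene c",proj(d,A).round(1),"front",proj(d,A+[.021,-.002,0]).round(1),"back",proj(d,A-[.021,-.002,0]).round(1),"front bottom",proj(d,A+[.021,-.002,-.016]).round(1),"top",proj(T,A).round(1))
g=cv2.cvtColor(T["frame"],cv2.COLOR_RGB2GRAY)
b=(g[180:232,180:235]>185).astype(np.uint8)
k,l,s,c=cv2.connectedComponentsWithStats((g[190:225,185:225]>np.percentile(g[190:225,185:225],85)).astype(np.uint8))
print(s,c+[185,190])
```

```text
near lip inner mouth corner [351.2379688  261.93074523] far lip stop [412.49538409 239.21820535] near outer mouth top [351.10886847 266.81314842]
0.2 [0.5456 0.3017 0.2   ] scene c [446.7 190.1] front [446.1 194.9] back [447.4 185.5] front bottom [444.8 201.4] top [201.7 207.6]
0.21 [0.5456 0.3017 0.21  ] scene c [447.5 186. ] front [446.9 190.7] back [448.2 181.5] front bottom [445.6 197.3] top [200.7 207. ]
0.22 [0.5456 0.3017 0.22  ] scene c [448.4 181.9] front [447.7 186.6] back [449.  177.4] front bottom [446.4 193.2] top [199.7 206.5]
0.23 [0.5456 0.3017 0.23  ] scene c [449.2 177.7] front [448.6 182.3] back [449.8 173.2] front bottom [447.2 189.1] top [198.7 205.9]
0.24 [0.5456 0.3017 0.24  ] scene c [450.  173.4] front [449.4 178. ] back [450.6 169.1] front bottom [448.1 184.9] top [197.6 205.3]
[[   0    0   40   35 1205]
 [   0    0    6    7   15]
 [   3    1    1    1    1]
 [   5    0   15    5   41]
 [  21    0    1    1    1]
 [  22    0    7    3    9]
 [  33    0    1    1    1]
 [   0    8    1    4    4]
 [   8   10   13   13  115]
 [   0   13    1    2    2]
 [   0   30    2    3    5]
 [   2   34    1    1    1]] [[205.63236515 207.90954357]
 [186.6        193.13333333]
 [188.         191.        ]
 [197.         191.43902439]
 [206.         190.        ]
 [210.         190.66666667]
 [218.         190.        ]
 [185.         199.5       ]
 [199.2173913  206.09565217]
 [185.         203.5       ]
 [185.6        221.2       ]
 [187.         224.        ]]
```

Request:
{"api": "step_arm", "payload": {
  "motion": [
    [0,[0,0,-0.1],[0,0,0]],
    [0,[0,0,-0.1],[0,0,0]],
    [0,[0,0,-0.1],[0,0,0]],
    [0,[0,0,-0.1],[0,0,0]],
    [0,[0,0,-0.1],[0,0,0]],
    [0,[0,0,0],[0,0,0]],
    [0,[0,0,0],[0,0,0]],
    [0,[0,0,0],[0,0,0]],
    [0,[0,0,0],[0,0,0]],
    [0,[0,0,0],[0,0,0]]
  ]
}}

```text
time_s: 23.7
position: [0.5457, 0.3002, 0.2139]
orientation: [3.142, 0.0, 1.717]
force: [-0.7, -0.2, -0.4]
finger_gap: 0.0006
grasp_force: 0.0
```

Run:
```python
from workcell import *
from h import *
import pickle
w=get_image("wrist");s=get_image("scene");o=get_obs();pickle.dump((w,s,o),open("w6.pkl","wb"))
p=np.array(o["position"]);print(p,o["force"],"tip in wrist",proj(w,p),"tip scene",proj(s,p))
print("cap centre/edges in wrist if z=.235:",[proj(w,p*[1,1,0]+[0,0,.235]+np.array(q)).round(0).tolist() for q in ([0,0,0],[.021,0,0],[-.021,0,0],[0,.021,0])])
b=cv2.imread("pics/cap2.png");b=cv2.cvtColor(cv2.resize(b,(90,60),interpolation=cv2.INTER_AREA),cv2.COLOR_BGR2GRAY).astype(int)
c=cv2.cvtColor(s["frame"],cv2.COLOR_RGB2GRAY)[145:205,400:490].astype(int)
for r in range(24,50,1): print(145+r,b[r,36:60:2],c[r,36:60:2])
g=cv2.cvtColor(w["frame"],cv2.COLOR_RGB2GRAY)
for r in range(180,400,10): print(r,g[r,230:430:8])
```

```text
[0.54566308 0.30020747 0.21387595] [-0.71668799 -0.40253793  0.23379543] tip in wrist [326.85419599 233.30916578] tip scene [447.14625212 184.36017283]
cap centre/edges in wrist if z=.235: [[327.0, 246.0], [366.0, 252.0], [287.0, 241.0], [333.0, 208.0]]
169 [133 136 133 130 103  65  72  75  79  77  73  69] [134 132 131 130  95  60  69  80  76  74  70  69]
170 [133 130 116 106  86  61  70  69  74  78  77  73] [136 130 116 105  80  58  77  80  75  75  70  69]
171 [134 117  86  82  75  61  64  65  62  76  98  91] [136 114  89  80  73  60  77  80  77  79  96  90]
172 [129  98  75  71  70  64  67  63  64  79 116 118] [128  97  72  67  69  59  74  74  73  79 111 116]
173 [121  83  69  73  73  70  71  70  70  75 116 130] [124  80  74  74  69  66  63  67  62  72 110 130]
174 [106  75  72  77  73  74  74  78  70  73 100 131] [107  74  69  73  69  67  70  63  62  63 103 132]
175 [ 89  72  73  74  74  74  73  74  74  77  88 132] [ 88  71  70  78  73  73  68  69  68  70  91 133]
176 [ 83  71  70  75  71  73  72  75  74  72  84 131] [ 80  71  75  76  70  69  69  70  73  74  87 129]
177 [ 85  65  
[... 3261 characters left out ...]
29  26  25  27  27 100  51  89  31  27  29  32
  23  33  28  30  31  33  31]
330 [24 32 30 27 30 25 32 29 29 30 26 93 86 79 28 30 28 30 26 24 26 26 27 29
 31]
340 [ 27  24  26  30  27  29  28  25  31  31  32  85 126  59  32  26  32  29
  23  29  32  33  21  26  27]
350 [ 25  29  26  31  28  25  24  29  24  25  30  45 128  16  30  29  22  30
  28  28  25  24  21  29  26]
360 [25 29 20 28 31 24 35 33 32 24 24 39 68 69 68 66 67 68 67 68 67 68 68 69
 66]
370 [66 69 69 71 67 66 69 69 69 68 68 70 71 66 68 69 68 63 66 68 66 65 66 67
 68]
380 [66 72 65 67 67 70 69 68 68 67 69 69 70 68 70 70 67 67 65 69 70 65 67 70
 67]
390 [15 17 15 20 16 20 23 11 21 22 22 15 12 18 13 18 20 20 25 21 16 19 17 22
 23]
```

The fingertip in the scene image is now about 1–2 rows above the cap's centre plane. That puts contact a few mm lower, so I'll continue down gently.

Request:
{"api": "step_arm", "payload": {
  "motion": [
    [0,[0,0,-0.1],[0,0,0]],
    [0,[0,0,-0.1],[0,0,0]],
    [0,[0,0,-0.1],[0,0,0]],
    [0,[0,0,-0.1],[0,0,0]],
    [0,[0,0,-0.1],[0,0,0]],
    [0,[0,0,-0.1],[0,0,0]],
    [0,[0,0,0],[0,0,0]],
    [0,[0,0,0],[0,0,0]],
    [0,[0,0,0],[0,0,0]],
    [0,[0,0,0],[0,0,0]]
  ]
}}

```text
time_s: 24.8
position: [0.5456, 0.3002, 0.2079]
orientation: [3.142, -0.0, 1.717]
force: [-1.3, -0.3, 5.5]
finger_gap: 0.0006
grasp_force: 2.6
```

Contact: 5.5 N at z≈0.208. I'll press on down to the hard stop.

Request:
{"api": "step_arm", "payload": {
  "motion": [
    [0,[0,0,-0.15],[0,0,0]],
    [0,[0,0,-0.15],[0,0,0]],
    [0,[0,0,-0.15],[0,0,0]],
    [0,[0,0,-0.15],[0,0,0]],
    [0,[0,0,-0.15],[0,0,0]],
    [0,[0,0,-0.15],[0,0,0]],
    [0,[0,0,-0.15],[0,0,0]],
    [0,[0,0,-0.15],[0,0,0]],
    [0,[0,0,-0.1],[0,0,0]],
    [0,[0,0,0],[0,0,0]]
  ]
}}

```text
time_s: 25.8
position: [0.5457, 0.3002, 0.1954]
orientation: [3.141, -0.0, 1.717]
force: [-3.4, -0.2, 10.7]
finger_gap: 0.0008
grasp_force: 5.4
```

Request:
{"api": "step_arm", "payload": {
  "motion": [
    [0,[0,0,-0.1],[0,0,0]],
    [0,[0,0,-0.1],[0,0,0]],
    [0,[0,0,-0.1],[0,0,0]],
    [0,[0,0,-0.1],[0,0,0]],
    [0,[0,0,-0.05],[0,0,0]],
    [0,[0,0,0],[0,0,0]],
    [0,[0,0,0],[0,0,0]],
    [0,[0,0,0],[0,0,0]],
    [0,[0,0,0],[0,0,0]],
    [0,[0,0,0],[0,0,0]]
  ]
}}

```text
time_s: 26.8
position: [0.5458, 0.3003, 0.1933]
orientation: [3.14, -0.002, 1.717]
force: [-8.7, -2.7, 30.9]
finger_gap: 0.0005
grasp_force: 15.3
```

It's on the hard stop: z held at 0.193 as the force rose to 31 N. Releasing slowly upward.

Request:
{"api": "step_arm", "payload": {
  "motion": [
    [0,[0,0,0.2],[0,0,0]],
    [0,[0,0,0.3],[0,0,0]],
    [0,[0,0,0.3],[0,0,0]],
    [0,[0,0,0.3],[0,0,0]],
    [0,[0,0,0.3],[0,0,0]],
    [0,[0,0,0.4],[0,0,0]],
    [0,[0,0,0.5],[0,0,0]],
    [0,[0,0,0.8],[0,0,0]],
    [0,[0,0,1],[0,0,0]],
    [0,[0,0,1.5],[0,0,0]]
  ]
}}

```text
time_s: 27.8
position: [0.5453, 0.3, 0.2465]
orientation: [-3.141, 0.001, 1.717]
force: [0.3, -0.0, -0.3]
finger_gap: 0.0006
grasp_force: 0.0
```

Request:
{"api": "step_arm", "payload": {
  "motion": [
    [0,[0,0,2],[0,0,0]],
    [0,[0,0,2],[0,0,0]],
    [0,[0,0,2],[0,0,0]],
    [0,[0,0,2],[0,0,0]],
    [0,[0,0,1],[0,0,0]],
    [0,[-1,2,0],[0,0,0]],
    [0,[-1,3,0],[0,0,0]],
    [0,[-1,3,0],[0,0,0]],
    [0,[-1,3,0],[0,0,0]],
    [0,[-1,2,0],[0,0,0]]
  ]
}}

```text
time_s: 28.8
position: [0.4944, 0.4325, 0.3358]
orientation: [-3.141, 0.0, 1.719]
force: [0.2, 0.2, 0.1]
finger_gap: 0.0004
grasp_force: 0.0
```

Request:
{"api": "step_arm", "payload": {
  "motion": [
    [0,[-1,3,0],[0,0,0]],
    [0,[-1,3,0],[0,0,0]],
    [0,[-1,3,0],[0,0,0]],
    [0,[-1,3,0],[0,0,0]],
    [0,[-1,3,0],[0,0,0]],
    [0,[-1,2,0],[0,0,0]],
    [0,[0,0,0],[0,0,0]],
    [0,[0,0,0],[0,0,0]],
    [0,[0,0,0],[0,0,0]],
    [0,[0,0,0],[0,0,0]]
  ]
}}

```text
time_s: 29.8
position: [0.4367, 0.5988, 0.3368]
orientation: [3.141, 0.0, 1.715]
force: [0.1, 0.6, 0.6]
finger_gap: 0.0005
grasp_force: 0.0
```

Run:
```python
from workcell import *
from h import *
import pickle
D=pickle.load(open("d0.pkl","rb"));W=pickle.load(open("w5.pkl","rb"))
s=get_image("scene");t=get_image("top");o=get_obs();print(o["time_s"],o["position"],o["force"])
G=lambda f:cv2.GaussianBlur(cv2.cvtColor(f,cv2.COLOR_RGB2GRAY),(3,3),0).astype(np.float32)
def sh(a,b,r0,r1,c0,c1):
    m=cv2.matchTemplate(G(b)[r0-6:r1+6,c0-6:c1+6],G(a)[r0:r1,c0:c1],cv2.TM_CCOEFF_NORMED);_,v,_,l=cv2.minMaxLoc(m);return l[0]-6,l[1]-6,round(v,3)
n=s["frame"]
print("cap vs start (scene)",sh(D["scene"]["frame"],n,165,190,415,460),"(top)",sh(D["top"]["frame"],t["frame"],196,216,190,240))
print("tray/jar/cork vs after homing",sh(W[2]["frame"],n,225,275,345,415))
print("stock",sh(D["scene"]["frame"],n,260,335,165,300),"station",sh(D["scene"]["frame"],n,250,282,415,475))
a,b=G(D["top"]["frame"]),G(t["frame"])
print("stock top",sh(D["top"]["frame"],t["frame"],100,142,310,412))
```

```text
29.9 [0.4363976  0.59926665 0.33675004] [-0.33256955  0.10193656  0.39291972]
cap vs start (scene) (-1, 0, 0.849) (top) (0, 0, 0.943)
tray/jar/cork vs after homing (0, 0, 0.997)
stock (0, 0, 0.999) station (0, 0, 0.998)
stock top (0, 0, 1.0)
```

The checks agree: the cap is back at its starting height, the tray, jar and cork are unchanged since homing, and the stock jars haven't moved.

```bash
python3 -c "
from workcell import *
print(hand_in())"
```

```text
the job is handed in; nothing more can be done
None
```

I handed the job in: the tray is home against the end stop with jar and cork in place, and the pump was pressed to its hard stop (the push peaked at about 31 N) and sprang back. The corked jars did not move; I viewed 12 pictures, over the limit of 10.

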